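Open a child-safe tablet jar in its cradle

ROBOT

A 6-joint arm with a two-finger parallel gripper is mounted at the origin on a cart in front of the work surface, level with it; the furniture and walls round the work are solid. World frame = base frame: x ahead of the robot, y to its left, z up, the work surface at z = 0. Lengths are in mm, angles in rad, forces in N, time in s.
With the tool pointing down it reaches from about 350 to 975 mm from the base axis. Payload 7.1 kg.
Tool frame: the origin (TCP) lies on the front face of the gripper's body, between the roots of the fingers; the fingertips stand 80 mm ahead of it and the grasp point (between the pads) lies 61 mm ahead of it (env.tips_ahead is the distance from the TCP to the fingertips, in mm); z points along the fingers, y is the direction in which the jaws open and shut (so a half turn about z gives the same grasp; the last joint's range is limited). The gripper opens to 88 mm and grips with 3 to 60 N. Pads are 20 mm wide; open, the fingers measure 115 mm over their backs; the gripper's body (75 mm by 178 mm) begins 61 mm behind the grasp point.
Start: joints at [-1.231, 0.423, 1.63, -0, 1.089, -0.019], TCP at [219.486, -585.176, 302.675] pointing down, gripper open.
Joint ranges: [-3, 3], [-0.9, 2.11], [0.09, 2.58], [-1.31, 4.45], [0.11, 2.69], [-2.54, 2.54]. Speed limits (rad/s): [2.39, 2.39, 3.01, 3.14, 3.14, 3.14].

INTERFACE

Orientations are given as a unit quaternion [x, y, z, w].
In Python, from station import env, set_gripper, viewer, workorder gives the robot as it stands. Calls block until the motion is done:
- env.reach(position, orientation): joint-space move of the TCP to a pose.
- env.move_l(position, rot=None, rate=150, f_stop=None): straight line of the TCP; rot=None keeps the orientation; rate is the mean speed in mm/s. With f_stop (N) it stops when the force on the tool has changed by that much, and returns True; else False.
- env.move_joints(angles): joint-space move.
- set_gripper(opening): finger opening in mm; the grip force is fixed at half the most; returns when the fingers have stopped.
- env.hold(seconds).
- env.ik(position, orientation): joint angles nearest the present ones, or None.
- env.read_state(): the state.
- viewer.camera(name): name is "scene" or "top" or "wrist"; returns the picture (420x560x3 uint8, blue, green, red); there is no depth.
- viewer.camera_params(name): a dict with "fx", "fy", "cx", "cy" (pixels), "pose" (4x4, takes a point from camera to world coordinates); the wrist camera has in their place "tool_from_camera" (4x4, takes a point from camera to tool coordinates, whose origin is the TCP and whose axes are the flange's). Camera axes: x right, y up, looking along -z (the intrinsics and any distortion apply to the point x, -y, -z); pixel columns grow to the right and rows downward; lengths in mm; the calibration is good to about 2 mm. The wrist camera is an equidistant fisheye: a pixel r from the principal point sees the ray r / f radians off the axis. A picture is of the moment at which its call begins: read the wrist's pose just before it. camera_params takes no time and is no camera call.
A pose or a line that the arm cannot do raises env.IKError and nothing moves.
- workorder.sign_off(): hands the job in, once; it reports no verdict.
The state is a dict: "time_s": time; "qpos": joint angles; "dq": joint speeds; "tau": joint torques, N m; "tool_pos": TCP position; "orientation": TCP orientation; "force": force on the tool from outside, world axes, zero at the start; "wrist_torque": the same for the moment, N m; "width": finger opening in mm.
Only numpy, scipy, OpenCV 4.12 (cv2) and the standard library are available. Lean on these libraries where they do the work, as an engineer would, in place of code of your own. Each camera call takes 0.05 s, during which the arm holds its last target. There are 200 camera calls.

TASK

Pick up the upright white jar with the red child-safety cap and seat it fully down in the grey anti-spin cradle, so that it cannot turn with the cap. Then press the cap down against its spring, twist it anticlockwise (seen from above) out of its lock, and lift it straight off. Finish still holding the cap level over the mouth of the seated jar, with about 5 cm (3 to 10 cm) of air below it; do not tip the jar and leave the other things on the counter where they are.

Things in the scene. Friction and masses are not known exactly. Their poses are not given: they have to be found in the camera images.
- jar: White oblong plastic jar of tablets with a teal label, 0.3 to 0.55 kg, standing loose, red cap locked on. Body 64 (own x) x 88 (own y) x 90 mm high, round shoulder 60 mm across up to 96 mm, neck 40 mm across up to 120 mm with three hooks for the cap. Origin: centre of underside, z up. Same after half a turn. Can be lifted by the locked cap (play 4 degrees, 1 mm).
- cap: Red push-and-turn cap, a drum with 18 flats, 60 mm across, 30 mm high, 0.1 kg, white arrows on top. Origin: centre of the skirt's lower edge, z up. Locked: origin 104 mm above the jar's underside, own x along the jar's x, held up by a 6 N spring, turns only 4 degrees. 14 mm are free between the skirt and the flat top of the jar's body.
- cap_top (a point): Centre of the cap's top face, 30 mm above cap. To unlock, press the cap 4.5 to 7.5 mm below its locked height (11 N at 4.5 mm, 14 N at 7.5 mm where it meets the shoulder), keep it down and turn it anticlockwise seen from above: past 40 degrees it is free to lift, best at 60, a stop at 80.
- jar_mouth (a point): Centre of the jar's open mouth (neck rim), 120 mm above the jar's underside; the locked cap's skirt reaches 16 mm down over it.
- cradle: Grey plastic cradle fixed to the counter: base plate 104 (own x) x 148 (own y) x 6 mm with four screws, low walls with outward-flared lips, 39 mm high over all. Pocket 68 (own x) x 92 (own y) mm, 2 mm clear of the jar all round; lips open to about 76 x 100 mm. Jar goes in either way round, long side along the cradle's y. Origin: centre of underside, z up.
- cradle_floor (a point): Centre of the pocket's floor, 6 mm above the counter: where the centre of the seated jar's underside is.
- soap_dish: Bystander: white dish with a pale blue bar of soap, 88 x 123 x 27 mm; origin at the underside.
- nail_brush: Bystander: purple nail brush, 30 x 86 x 22 mm; origin at the underside.
- stain_gel: Bystander: white and pale blue tube lying down, 48 x 156 x 33 mm; origin at the underside.
- grease_pot: Bystander: flat cream-coloured round pot, 90 mm across, 32 mm high; origin at the underside.
- scissors: Bystander: scissors with red handles, 87 x 199 x 9 mm; origin at the underside.
- pill_jar: Bystander: small round jar with a dark lid and green label, 44 mm across, 105 mm high; origin at the underside.
- marker: Bystander: red and white marker pen lying between the two work places, 17 x 135 x 16 mm; origin at the underside.
Mind the look-alikes: they are no part of the job. What is shaped like the jar but blue or green is not meant.

How it is judged:
By the outcome, as a careful person would: the job done as asked, in the order asked, and still so for the second after the job is handed in, while the arm keeps its last pose, push and grip.
It also fails if it takes over 48 s, if anything falls off the work surface, if the arm or the gripper's body presses on something with over 40 N, if the wrist force passes 120 N, or if a joint passes its speed limit or range.

## Working session

There is one attempt and no reset: what is moved stays moved. The work goes in short steps, each a Python script; the robot and the scene stay as the last script left them, time stands still between calls to the robot, and variables do not carry over. Pictures are saved under pics/ and viewed, about 8 in all and at most 12, crops included, and the job is handed in when it is done.

```bash
mkdir -p pics; ls; python3 - <<'E'
from station import env, viewer
import cv2,numpy as np
for n in("top","scene"):
    cv2.imwrite(f"pics/{n}0.png",viewer.camera(n))
for n in("top","scene","wrist"): print(n,{k:np.round(v,3).tolist() if not isinstance(v,str) else v for k,v in viewer.camera_params(n).items()})
s=env.read_state();print(s["time_s"],s["orientation"],s["force"],s["width"])
E
```

```text
pics
top {'fx': 399.091, 'fy': 399.091, 'cx': 284.405, 'cy': 211.483, 'pose': [[0.001, 0.984, -0.178, 343.277], [-1.0, 0.004, 0.015, 68.377], [0.015, 0.178, 0.984, 1375.806], [0.0, 0.0, 0.0, 1.0]]}
scene {'fx': 503.544, 'fy': 503.544, 'cx': 275.611, 'cy': 211.826, 'pose': [[-0.91, 0.36, -0.206, 279.35], [-0.414, -0.787, 0.457, 705.694], [0.002, 0.501, 0.866, 1324.115], [0.0, 0.0, 0.0, 1.0]]}
wrist {'fx': 325.192, 'fy': 325.192, 'cx': 273.977, 'cy': 211.233, 'tool_from_camera': [[-0.0, 0.957, 0.289, 79.69], [1.0, 0.0, 0.001, 0.26], [0.001, 0.289, -0.957, -81.236], [0.0, 0.0, 0.0, 1.0]]}
0.1 [ 9.83951175e-01  1.78436667e-01 -9.90302015e-05 -6.57159735e-04] [-0.533588    0.5217807  -0.17297025] 87.89002519967588
```

View pics/top0.png

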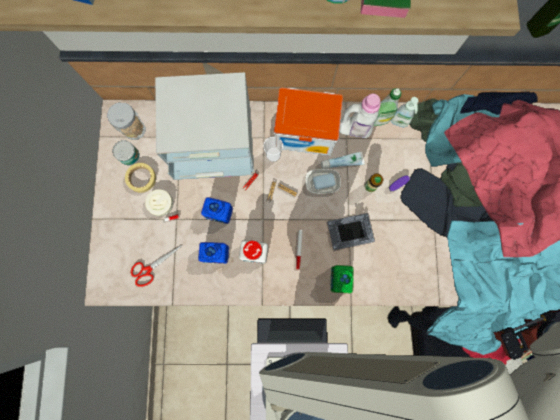

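View pics/scene0.png

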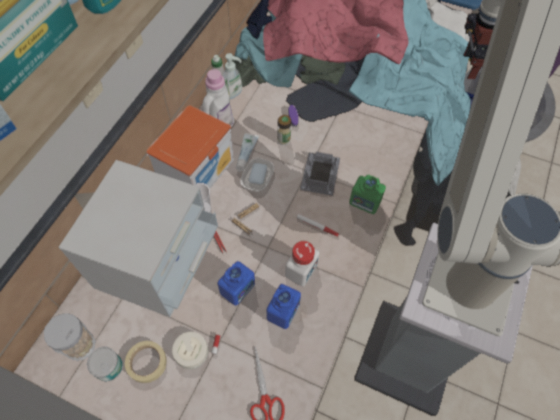

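The top view shows the white jar with its red cap at (253,251), the cradle at (351,231), the marker between them at (298,250), the green look-alike at (342,279) and the blue ones at (213,252) and (216,210). In the scene view the jar is at (303,258) and the cradle at (321,172).

```bash
cat > h.py <<'E'
from station import env, set_gripper, viewer, workorder
import numpy as np, cv2
from scipy.spatial.transform import Rotation as R
def down(yaw):  # jaws (tool y) along world angle yaw, tool z down
    y=np.array([np.cos(yaw),np.sin(yaw),0]); z=np.array([0,0,-1.]); x=np.cross(y,z)
    return R.from_matrix(np.c_[x,y,z]).as_quat()
def tool_T(s):
    T=np.eye(4);T[:3,:3]=R.from_quat(s["orientation"]).as_matrix();T[:3,3]=s["tool_pos"];return T
def rays(name,uv,s=None):
    p=viewer.camera_params(name);uv=np.atleast_2d(uv).astype(float)
    a=(uv-[p["cx"],p["cy"]])/[p["fx"],p["fy"]]
    if name=="wrist":
        r=np.linalg.norm(a,axis=1,keepdims=True);k=np.where(r>1e-9,np.sin(r)/np.maximum(r,1e-9),1)
        d=np.c_[a[:,0]*k[:,0],-a[:,1]*k[:,0],-np.cos(r[:,0])];P=tool_T(s)@np.array(p["tool_from_camera"])
    else: d=np.c_[a[:,0],-a[:,1],-np.ones(len(a))];P=np.array(p["pose"])
    return P[:3,3],d@P[:3,:3].T
def onto(name,uv,z,s=None):
    o,d=rays(name,uv,s);return o+d*((z-o[2])/d[:,2:3])
E
python3 - <<'E'
from h import *
im=cv2.imread("pics/top0.png")
h=cv2.cvtColor(im,cv2.COLOR_BGR2HSV)
m=cv2.inRange(h,(0,130,120),(8,255,255))|cv2.inRange(h,(172,130,120),(180,255,255))
c=np.zeros_like(m);c[235:268,235:272]=255
ys,xs=np.nonzero(m&c);uv=[(xs.min()+xs.max())/2,(ys.min()+ys.max())/2]
J=onto("top",uv,134)[0];C=onto("top",[351,231],20)[0]
print(uv,J,C)
print(onto("top",[[213,252],[342,279]],100), onto("top",[[301,232],[297,268]],8), "start",onto("top",[[369,110],[375,180]],100))
for n,P in(("jar",J),("cradle",C)):
    for yaw in (np.pi/2,-np.pi/2,0,np.pi):
        q=env.ik([P[0],P[1],330],down(yaw));print(n,yaw,None if q is None else np.round(q,2))
E
```

```text
[np.float64(252.0), np.float64(249.5)] [447.75157899 150.17699855 134.        ] [ 521.57686071 -180.64795358   20.        ]
[[ 442.36653937  276.24403936  100.        ]
 [ 358.1885082  -133.06238819  100.        ]] [[519.13489647  -9.61404899   8.        ]
 [395.92187003   4.76223381   8.        ]] start [[ 927.85551841 -239.58225091  100.        ]
 [ 681.26505996 -250.43218654  100.        ]]
jar 1.5707963267948966 [ 0.3   0.16  1.93 -0.    1.05 -1.27]
jar -1.5707963267948966 [ 0.3   0.16  1.93 -0.    1.05  1.87]
jar 0 [ 0.3   0.16  1.93 -0.    1.05  0.3 ]
jar 3.141592653589793 None
cradle 1.5707963267948966 [-0.35  0.28  1.77 -0.    1.09 -1.93]
cradle -1.5707963267948966 [-0.35  0.28  1.77 -0.    1.09  1.22]
cradle 0 [-0.35  0.28  1.77 -0.    1.09 -0.35]
cradle 3.141592653589793 None
```

```bash
python3 - <<'E'
from h import *
import pickle
env.move_l([219.5,-585.2,380])
S={}
for n,P in(("cradle",[521,-181]),("jar",[448,150])):
    env.reach([P[0],P[1],330],down(0));env.hold(.2)
    s=env.read_state();cv2.imwrite(f"pics/w_{n}.png",viewer.camera("wrist"));S[n]=s
    print(n,s["time_s"],s["tool_pos"])
pickle.dump(S,open("S.pkl","wb"))
a=cv2.imread("pics/w_cradle.png");b=cv2.imread("pics/w_jar.png")
cv2.imwrite("pics/both.png",np.hstack([a[60:400,90:480],b[60:400,90:480]]))
E
```

```text
cradle 2.8083 [ 520.87186053 -181.74808996  330.06390886]
jar 4.3417 [448.44715122 149.21111244 329.93667732]
```

View pics/both.png

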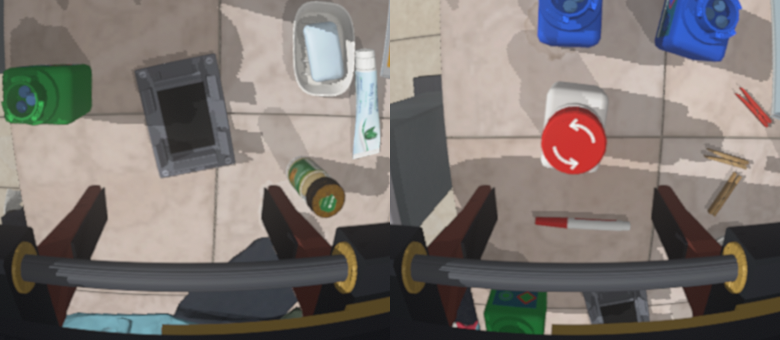

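The left half shows the cradle, turned slightly, centred near (185,115) in the crop. The right half shows the jar, with its cap at (574,140) and the marker below it. I'll enlarge both to get the angles.

```bash
python3 - <<'E'
from h import *
import pickle
S=pickle.load(open("S.pkl","rb"))
b=cv2.imread("pics/w_jar.png");h=cv2.cvtColor(b,cv2.COLOR_BGR2HSV)
m=(cv2.inRange(h,(0,150,60),(8,255,255))|cv2.inRange(h,(172,150,60),(180,255,255)));m[:160]=0;m[245:]=0;m[:,:230]=0;m[:,320:]=0
v=h[...,2][m>0];print("V pct",np.percentile(v,[5,20,40,60,80,95]))
for t in(60,150,180,200):
    mm=m&((h[...,2]>t)*255).astype(np.uint8)
    c=max(cv2.findContours(mm,cv2.RETR_EXTERNAL,cv2.CHAIN_APPROX_NONE)[0],key=cv2.contourArea)
    (u,w),ax,an=cv2.fitEllipse(c);P=onto("wrist",c[:,0],134,S["jar"])[:,:2]
    (x,y),r=cv2.minEnclosingCircle(P.astype(np.float32));print(t,u,w,ax,"->",onto("wrist",[u,w],134,S["jar"])[0],"encl",x,y,r)
a=cv2.imread("pics/w_cradle.png")
f=lambda i,x,y,w:cv2.resize(i[y:y+w,x:x+w],(400,400),interpolation=cv2.INTER_CUBIC)
cv2.imwrite("pics/zoom.png",np.hstack([f(a,210,105,140),f(b,224,135,100)]))
E
```

```text
V pct [145.6 198.  200.  200.  201.  202. ]
60 273.4247741699219 200.68655395507812 (62.725276947021484, 65.07197570800781) -> [448.2101137  154.80493115 134.        ] encl 447.9954528808594 154.2326202392578 30.198772430419922
150 273.07293701171875 202.061279296875 (61.0754508972168, 63.51156234741211) -> [447.89639866 153.54949664 134.        ] encl 447.27569580078125 153.13597106933594 29.378381729125977
180 272.5553894042969 202.677001953125 (59.38535690307617, 62.0356559753418) -> [447.43767864 152.98694426 134.        ] encl 446.9867248535156 152.13734436035156 28.36174774169922
200 279.7120056152344 201.6505126953125 (40.217159271240234, 50.40598678588867) -> [453.75719111 153.91406064 134.        ] encl 450.96014404296875 152.07540893554688 25.768795013427734
```

View pics/zoom.png

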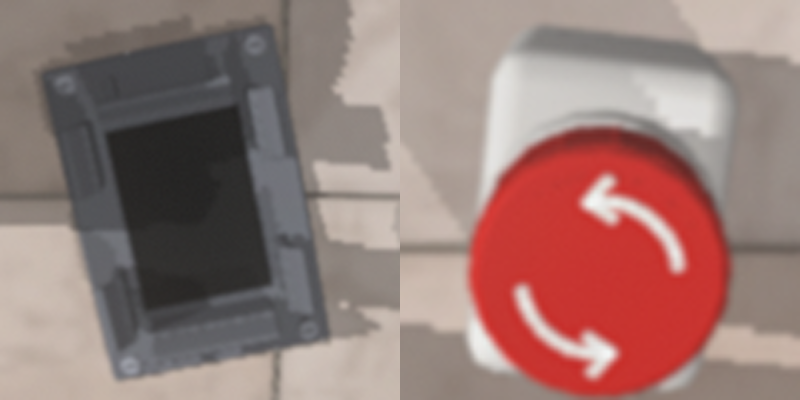

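The left half shows the cradle with screws at (65,84), (255,45), (308,330) and (129,367). The right half shows the jar turned about 6° clockwise: its left edge runs from (488,120) to (474,300) and its back edges fall to the right.

```bash
python3 - <<'E'
from h import *
import pickle
S=pickle.load(open("S.pkl","rb"))
ang=lambda a,b:np.degrees(np.arctan2(*(b-a)[[1,0]]))
s=S["cradle"]
for n,q,z in(("screw",[(65,84),(255,45),(308,330),(129,367)],7),("plate",[(42,72),(272,25),(328,338),(118,380)],6)):
    P=onto("wrist",np.array([210,105])+np.array(q)*140/400,z,s)[:,:2]
    print(n,P.mean(0),"x-edges",ang(P[0],P[1]),ang(P[3],P[2]),"y-edges",ang(P[3],P[0])-90,ang(P[2],P[1])-90,np.linalg.norm(P-np.roll(P,1,0),axis=1))
# plate by mask
a=cv2.imread("pics/w_cradle.png");h=cv2.cvtColor(a,cv2.COLOR_BGR2HSV)
s=S["jar"];f=lambda q,z:onto("wrist",np.array([224,135])+(np.array(q)-[400,0])/4,z,s)[:,:2]
P=f([(488,120),(474,300)],90);print("left",ang(P[1],P[0])-90,P)
P=f([(540,28),(705,45)],0);print("back bottom",ang(P[0],P[1]),P)
P=f([(530,57),(715,77)],88);print("back top",ang(P[0],P[1]),P)
P=f([(488,160),(734,120)],90);print("x mid",P.mean(0),P)
E
```

```text
screw [ 524.36469944 -181.1269449 ] x-edges 11.382673200742335 12.21275090746984 y-edges 11.215788618308949 11.58424920497832 [132.9280147   83.88066307 131.70062945  84.7400765 ]
plate [ 524.75900242 -180.35021749] x-edges 11.294295153390115 11.844409821374299 y-edges 12.111242209147576 11.44540473952894 [146.01696526 101.73975195 145.04207871 100.04499088]
left -5.737636832752344 [[420.83473554 180.07894533]
 [416.12820548 133.23696109]]
back bottom -5.922596204389137 [[429.92823754 195.85286258]
 [481.99363041 190.45167404]]
back top -6.233085433950651 [[431.4151241  195.60553882]
 [477.49060493 190.57321786]]
x mid [451.43696009 174.95369886] [[420.63342627 169.90236618]
 [482.24049391 180.00503154]]
```

```bash
python3 - <<'E'
from h import *
import pickle
q=down(np.radians(-6))
env.reach([448,152,240],q);env.move_l([448,152,183],rate=80)
set_gripper(50);s=env.read_state();print("grip",s["width"],s["force"],s["wrist_torque"],s["time_s"])
env.move_l([448,152,263],rate=80);s=env.read_state();print("lift",s["width"],s["force"],s["wrist_torque"])
env.reach([524.5,-180.7,263],down(np.radians(11.6)));env.hold(.3)
s=env.read_state();im=viewer.camera("wrist");pickle.dump(s,open("s2.pkl","wb"));cv2.imwrite("pics/w2.png",im)
print(s["time_s"],s["tool_pos"],s["width"],s["force"],s["wrist_torque"])
cv2.imwrite("pics/w2z.png",cv2.resize(im[80:380,120:440],(800,750))[:600])
E
```

```text
grip 58.78711353480217 [ 0.19898936 -0.10644646  2.04803536] [ 0.01530707 -0.00543903 -0.02863384] 6.2583
lift 59.047091580242764 [ 0.34328452  0.09981802 -4.09227615] [-0.05003043 -0.12592616 -0.01433123]
9.0 [ 524.68186571 -179.92677581  263.09407652] 58.669394068605925 [ 0.01188515  0.34766036 -5.62080558] [-0.02164876 -0.12576807 -0.05723508]
```

View pics/w2z.png

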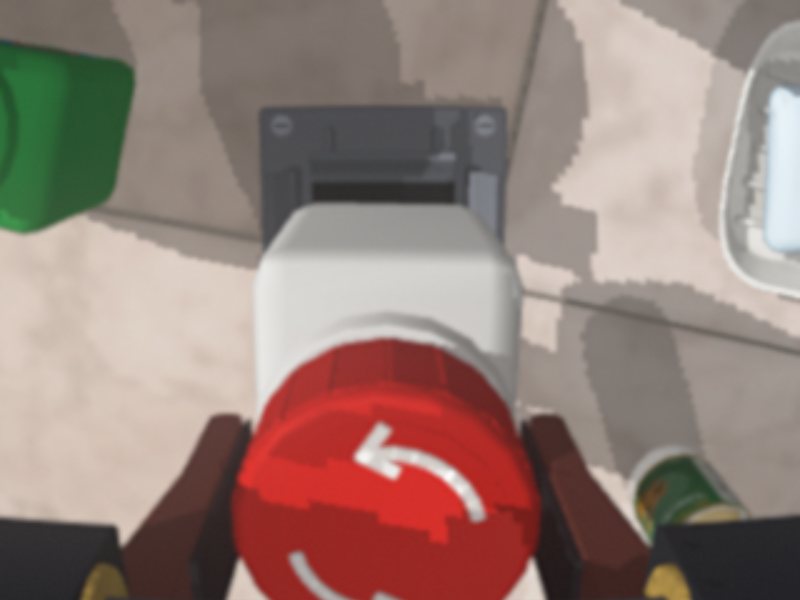

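The wrist view shows the jar square to the cradle. The jar's underside back edge runs along row 205, cols 300–468, and the cradle's back screws are at (282,125) and (485,124).

```bash
python3 - <<'E'
from h import *
import pickle
s=pickle.load(open("s2.pkl","rb"));T=tool_T(s)
def f(q,z):
    P=onto("wrist",np.array([120,80])+np.array(q)/2.5,z,s); return ((P-T[:3,3])@T[:3,:3])[:,:2]
sc=f([(282,125),(485,124)],7);je=f([(310,203),(458,203)],79);jt=f([(275,258),(507,258)],169); sd=f([(256,290),(520,290)],169)
cr=sc.mean(0)-[66,0]; print("screws",sc,"cradle centre(tool x,y)",cr)
print("jar underside edge",je,"centre",je.mean(0)-[44,0],"top edge",jt,jt.mean(0)-[44,0],"sides",sd)
E
```

```text
screws [[ 65.37161686 -42.22043045]
 [ 65.72242255  41.62384805]] cradle centre(tool x,y) [-0.45298029 -0.2982912 ]
jar underside edge [[ 42.41884224 -24.39522131]
 [ 42.38640891  24.31247223]] centre [-1.59737443 -0.04137454] top edge [[ 42.72606191 -24.09767709]
 [ 42.71906534  27.30090003]] [-1.27743638  1.60161147] sides [[ 35.43954484 -28.6588861 ]
 [ 35.41147084  30.53142405]]
```

```bash
python3 - <<'E'
from h import *
x,y=523.7,-179.7
def st(t):
    s=env.read_state();print(t,np.round(s["time_s"],2),np.round(s["tool_pos"],2),np.round(s["force"],2),np.round(s["wrist_torque"],3),round(s["width"],2));return s
env.move_l([x,y,232],rate=60);env.hold(.2);st("above")
for z in(222,212,202,192):
    hit=env.move_l([x,y,z],rate=40,f_stop=18);st(hit)
    if hit:break
E
```

```text
above 9.92 [ 523.94 -179.8   232.41] [ 0.12  0.45 -4.21] [ 0.001 -0.087 -0.027] 58.68
False 10.32 [ 523.46 -179.63  221.54] [-0.08  0.56 -5.45] [-0.056 -0.094 -0.011] 58.58
False 10.72 [ 523.5  -179.62  211.61] [-0.18 -0.58 -5.26] [-0.078 -0.067 -0.025] 58.86
False 11.12 [ 523.52 -179.62  201.66] [ 0.32  0.08 -4.33] [-0.061 -0.165  0.022] 58.84
False 11.52 [ 523.52 -179.61  191.63] [ 0.05  0.09 -5.02] [-0.05  -0.094 -0.002] 58.69
```

```bash
python3 - <<'E'
from h import *
x,y=523.7,-179.7
for z in(190,189,188,186,184,183,182):
    env.move_l([x,y,z],rate=25);env.hold(.15);s=env.read_state()
    print(z,np.round(s["time_s"],2),np.round(s["tool_pos"],2),np.round(s["force"],2),np.round(s["wrist_torque"],3),round(s["width"],2))
    if s["force"][2]>11.5:break
E
```

```text
190 11.92 [ 523.77 -179.72  190.09] [-0.93 -0.28 -5.22] [ 0.019 -0.117 -0.023] 58.21
189 12.32 [ 523.95 -179.8   189.23] [ 0.55 -0.08 -2.  ] [-0.077 -0.131  0.024] 58.61
188 12.72 [ 523.95 -179.81  188.76] [-2.34  0.35  5.8 ] [ 0.006  0.275 -0.045] 58.52
186 13.12 [ 523.97 -179.81  186.96] [-3.25  0.61  7.93] [ 0.091  0.286 -0.002] 58.9
184 13.52 [ 523.99 -179.8   185.16] [-3.09  0.52  9.07] [0.103 0.4   0.035] 58.85
183 13.92 [ 523.99 -179.84  184.26] [-3.2   2.03  9.92] [0.145 0.462 0.052] 58.81
182 14.32 [ 524.   -179.83  183.34] [-3.86  1.92 12.34] [0.128 0.619 0.041] 58.67
```

```bash
python3 - <<'E'
from h import *
x,y=523.6,-179.7
for d in(10,20,30,40,50,60,64):
    env.reach([x,y,181.6],down(np.radians(11.6+d)));s=env.read_state()
    yr=R.from_quat(s["orientation"]).as_matrix()[:,1]
    print(d,np.round(s["time_s"],2),round(np.degrees(np.arctan2(yr[1],yr[0]))-11.6,1),np.round(s["tool_pos"],2),np.round(s["force"],2),np.round(s["wrist_torque"],3),round(s["width"],2))
im=viewer.camera("wrist");cv2.imwrite("pics/w3.png",im)
cv2.imwrite("pics/w3z.png",cv2.resize(im[60:380,100:460],(720,640))[:600])
E
```

```text
10 14.61 10.0 [ 524.6  -180.04  183.26] [-1.62  0.44 11.1 ] [0.034 0.259 0.166] 58.73
20 14.9 20.0 [ 524.92 -180.17  183.41] [-1.19  1.43 12.17] [0.129 0.13  0.114] 58.97
30 15.19 30.0 [ 524.95 -180.14  183.39] [-0.76  0.2  11.62] [0.134 0.096 0.107] 58.64
40 15.48 40.0 [ 524.79 -180.05  183.34] [-1.32  0.49 10.58] [0.142 0.149 0.163] 58.54
50 15.78 50.0 [ 524.86 -180.06  183.38] [-1.81  1.13 11.68] [0.174 0.158 0.093] 58.98
60 16.07 60.0 [ 525.   -180.16  183.41] [-0.51  0.44 12.78] [0.103 0.025 0.058] 58.84
64 16.32 64.0 [ 524.98 -180.12  183.43] [-0.42  0.84 11.45] [0.116 0.028 0.121] 58.71
```

View pics/w3z.png

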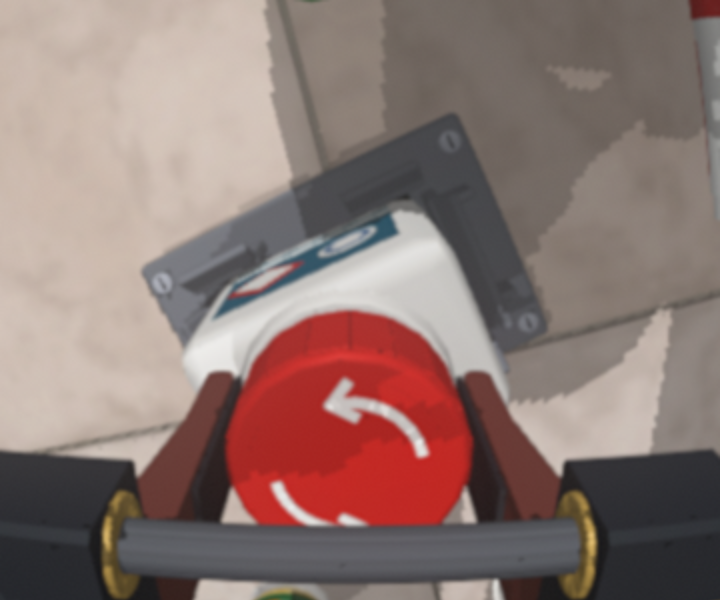

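The jar is still square in the cradle while the cap has turned with the jaws: the arrow sits the same way in the gripper, and the jar now lies at an angle to it. Next I lift.

```bash
python3 - <<'E'
from h import *
p=env.read_state()["tool_pos"]
x,y=523.9,-179.8
for z in(186,190,196,210,230,255):
    hit=env.move_l([x,y,z],rate=35 if z<211 else 60,f_stop=25 if z<211 else None);s=env.read_state()
    print(z,hit,np.round(s["time_s"],2),np.round(s["tool_pos"],2),np.round(s["force"],2),np.round(s["wrist_torque"],3),round(s["width"],2))
    if hit or s["force"][2]<-7: break
env.hold(.3);im=viewer.camera("wrist");cv2.imwrite("pics/w4.png",im);sc=viewer.camera("scene");cv2.imwrite("pics/sc4.png",sc)
cv2.imwrite("pics/z4.png",np.hstack([im[60:400,90:480],cv2.resize(sc[110:280,230:425],(390,340))]))
E
```

```text
186 False 16.64 [ 525.01 -180.12  187.5 ] [0.03 0.32 7.43] [0.149 0.    0.071] 58.69
190 False 16.91 [ 524.8  -180.09  190.76] [ 2.35 -0.67  4.02] [-0.04  -0.453  0.002] 59.05
196 False 17.23 [ 523.32 -179.62  195.64] [-0.41 -0.11 -0.22] [ 0.06  -0.141 -0.03 ] 58.8
210 False 17.78 [ 523.94 -179.81  210.22] [ 0.21  0.52 -1.27] [ 0.022 -0.136 -0.057] 58.84
230 False 18.27 [ 524.08 -179.86  230.53] [-0.54 -0.26 -1.51] [ 0.054 -0.108 -0.047] 58.62
255 False 18.83 [ 523.96 -179.81  255.33] [ 0.24 -0.6  -1.12] [ 0.035 -0.169 -0.04 ] 58.56
```

View pics/z4.png

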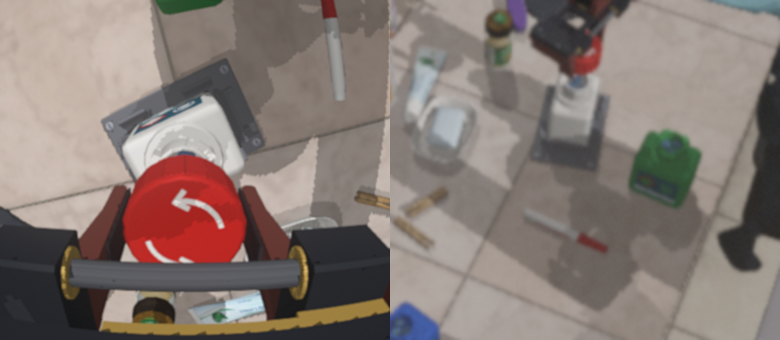

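The cap is off and level above the open mouth, and the jar is still upright in the cradle. The tool carries about 1.1 N, which is the cap alone. The bystanders near the work look undisturbed. I'm handing the job in.

```bash
python3 -c "
from h import *
workorder.sign_off()
s=env.read_state();print(s['time_s'],s['tool_pos'],s['width'])"
```

```text
the job is handed in; nothing more can be done
the job is handed in; nothing more can be done
```

The job is done and handed in at about 19 s of robot time, against the 48 s limit; no verdict was reported.

I lifted the white jar by its locked cap and lowered it freely into the cradle. I then pressed the cap about 5.5 mm (roughly 12 N), turned it 64° anticlockwise and lifted it straight off.

**Last checks:**
- **Seating:** the spring began to push back at the height expected for a fully seated jar, within about 0.1 mm. In the view taken after the twist, the jar had not turned with the cap.
- **Cap:** the tool carried about 1.1 N, which is the cap alone. The cap is held level over the open mouth, with about 50 mm of air below it by calculation.
- **Sideways offset:** the cap is within about 1 mm of where it came off the jar.
- **Other things:** the final views show the objects near the cradle, including the marker, apparently undisturbed. They do not show the scissors or grease pot, and I did not compare positions numerically.

No check failed. Early estimates of the jar's position differed by up to about 4 mm. I settled its fit to the cradle with one wrist view of both just before lowering it. The state readout after hand-in was refused, so the last numbers are from just before it.

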